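Make up the water tray and the coffee tray

TASK

Lift the wooden retaining bar out of the cup rack's two brackets and lay it in both saddles of its low stand before you take any cup from the rack. Then make up two trays: the tall steel tumbler and the capped bottle go on the rectangular tray (water), the low wide steel cup and the glass creamer on the round tray (coffee), all standing upright inside the rims. Tip nothing over on the way.

Things in the scene. Friction and masses are not known exactly. Their poses are not given: they have to be found in the camera images.
- bar_center (a point): Centre of the retaining bar: a pale square wooden bar, 14 x 14 mm in section, 268 mm long along its y axis including a round knob (22 mm across, 12 mm long) on each end; 60 g. z is up. At the start it lies loose across the top of the cup rack over both cups, its knobs outside the brackets.
- rack: Fixed bamboo cup rack, two steel cups standing on it side by side. Origin: centre of its underside; base 84 mm (x) by 252 mm (y), 10 mm thick, its top at z = 10 mm. An upright bracket at each end (y = -115 and +115 mm, 10 mm thick, 44 mm wide in x) is open upward: notch 20 mm wide, its floor 110 mm up, the bracket's top 123 mm up. The cups stand at y = -55 and +55 mm, x = 0, in either order; the bar's centre is 117 mm up.
- stand: Fixed dark wooden stand for the bar, empty at the start. Origin: centre of its underside; base 70 mm (x) by 200 mm (y), 8 mm thick. Two saddles at y = -85 and +85 mm (each 20 mm long in y, 64 mm wide in x), floor 40 mm up, with lips 8 mm high at x = -26 and +26 mm, leaving a trough 40 mm wide. The bar laid in along y has its centre 47 mm up and its knobs beyond the saddles; between the saddles there is free room for fingers.
- tumbler_center (a point): Centre (half-way up) of the tall steel tumbler: plain open cup, 48 mm across, 94 mm tall (42 mm across at the foot, straight from 30 mm up), wall 3 mm, 110 g; stands on the rack at the start.
- lowcup_center (a point): Centre (half-way up) of the low wide steel cup: plain open cup, 66 mm across, 68 mm tall (62 mm across at the foot, straight from 20 mm up), wall 3 mm, 120 g; stands on the rack at the start.
- creamer_center (a point): Centre (half-way up) of the glass creamer: straight open glass jug, 56 mm across, 72 mm tall, wall 4 mm, 180 g, standing on the slab. A loop handle on its +y side reaches 50 mm from the axis, between 16 and 60 mm up; small spout at -y. Its x sides are clear.
- bottle_center (a point): Centre (half-way up) of the small empty clear plastic bottle standing on the slab: 128 mm tall, 56 mm across up to 80 mm, shoulder narrowing to a neck 26 mm across, white round cap 31 mm across between 106 and 128 mm up (firmly screwed on, good to grip); 40 g.
- longtray: Fixed rectangular wooden tray, the water tray. Origin: centre of its underside; outside 132 mm (x) by 202 mm (y), inside 120 by 190 mm, floor 6 mm up, rim 12 mm up.
- roundtray: Fixed round wooden tray, the coffee tray. Origin: centre of its underside; outside 190 mm, inside 180 mm across, floor 6 mm up, rim 12 mm up.

How it is judged:
By the outcome, as a careful person would: the job done as asked, in the order asked, and still so for the second after the job is handed in, with the robot touching nothing.
It also fails if it takes over 136 s, if anything falls off the work surface, if the arm or the gripper's body presses on something with over 40 N, if the wrist force passes 120 N, or if a joint passes its speed limit or range.

ROBOT

A 6-joint arm with a two-finger parallel gripper is mounted at the origin on the work surface. World frame = base frame: x ahead of the robot, y to its left, z up, the work surface at z = 0. Lengths are in m, angles in rad, forces in N, time in s.
With the tool pointing down it reaches from about 0.275 to 0.875 m from the base axis. Payload 12.5 kg.
Tool frame: the origin (TCP) lies on the centre line of the jaws, within the pads' length; the fingertips stand r.finger_overhang ahead of it and the grasp point (between the pads) lies 3 mm ahead of it (r.finger_overhang is the distance from the TCP to the fingertips, in m); z points along the fingers, y is the direction in which the jaws open and shut (so a half turn about z gives the same grasp; the last joint's range is limited). The gripper opens to 85 mm and grips with 20 to 120 N. Pads are 22 mm wide; open, the fingers measure 114 mm over their backs; the gripper's body (76 mm by 85 mm) begins 54 mm behind the grasp point. The pads swing forward as they close: fully open they stand 13 mm farther back than shut.
Start: joints at [-1.359, 0.351, 1.652, -0, 1.139, -0.085], TCP at [0.161, -0.526, 0.253] pointing down, gripper open.
Joint ranges: [-2.75, 2.75], [-0.79, 2.1], [0.01, 2.65], [-1.57, 4.71], [0.07, 3.14], [-2.87, 2.87]. Speed limits (rad/s): [2.22, 2.22, 2.79, 3.14, 3.14, 3.14].

INTERFACE

Orientations are given as a unit quaternion [x, y, z, w].
In Python, from cell import r, optics gives the robot as it stands. The module is installed in compiled form; this text tells all that it offers. Calls block until the motion is done:
- r.move_to(position, orientation): joint-space move of the TCP to a pose.
- r.move_linear(position, rot=None, vel=0.15): straight line of the TCP; rot=None keeps the orientation; vel is the mean speed in m/s.
- r.set_joints(angles): joint-space move.
- r.set_gripper(opening, squeeze=None): opening from 0.0 (shut) to 1.0 (fully open); squeeze is the grip in N (None keeps the last); returns when the fingers have stopped.
- r.sleep(seconds).
- r.inverse_kinematics(position, orientation): joint angles nearest the present ones, or None.
- optics.get_image(name): name is "side" or "top"; returns a dict with "pixels" (420x560x3 uint8, red, green, blue), "depth" (420x560 float32, m along the optical axis (not along the pixel's ray), 0 where there is no reading), "fx", "fy", "cx", "cy" (pixels), "camera_from_world" (4x4, takes a point from world to camera coordinates). Camera axes: x right, y down, z forward; pixel columns grow to the right and rows downward; lengths in m; the calibration is good to about 2 mm. A picture is of the moment at which its call begins.
A pose or a line that the arm cannot do raises r.PlanningError and nothing moves.
- r.hand_in(): hands the job in, once; it reports no verdict.
Readings, each from a call of its own:
- r.current_t(): time.
- r.current_q(): joint angles.
- r.current_qvel(): joint speeds.
- r.current_effort(): joint torques, N m.
- r.current_tool_pos(): TCP position.
- r.current_ee_rot(): TCP orientation.
- r.current_contact_force(): force on the tool from outside, world axes, zero at the start.
- r.current_torque(): the same for the moment, N m.
- r.current_opening(): opening from 0.0 (shut) to 1.0 (fully open).
Only numpy, scipy, OpenCV 4.12 (cv2) and the standard library are available. Lean on these libraries where they do the work, as an engineer would, in place of code of your own. Each camera call takes 0.05 s, during which the arm holds its last target.

## Working session

There is one attempt and no reset: what is moved stays moved. The work goes in short steps, each a Python script; the robot and the scene stay as the last script left them, time stands still between calls to the robot, and variables do not carry over. Pictures are saved under pics/ and viewed, and the job is handed in when it is done.

```bash
mkdir -p pics
cat > h.py <<'E'
import numpy as np, cv2
from cell import r, optics
def shot(name,fn):
    d=optics.get_image(name); cv2.imwrite(fn+'.png',d['pixels'][:,:,::-1]); np.savez(fn+'.npz',**d); return d
def load(fn): return dict(np.load(fn+'.npz'))
def ray(d,u,v):
    M=np.linalg.inv(d['camera_from_world']); k=M[:3,:3]@np.array([(u-d['cx'])/d['fx'],(v-d['cy'])/d['fy'],1.]); return M[:3,3],k
def onz(d,u,v,z):
    o,k=ray(d,u,v); return o+k*(z-o[2])/k[2]
def cloud(d):
    v,u=np.mgrid[:420,:560]; z=d['depth']; p=np.stack([(u-d['cx'])/d['fx']*z,(v-d['cy'])/d['fy']*z,z,np.ones_like(z)],-1)
    return (p@np.linalg.inv(d['camera_from_world']).T)[...,:3]
def proj(d,p):
    c=d['camera_from_world']@np.append(p,1); return c[0]/c[2]*d['fx']+d['cx'],c[1]/c[2]*d['fy']+d['cy']
E
python3 - <<'E'
from h import *
for n in('top','side'):
    d=shot(n,'pics/'+n+'0'); print(n,d['fx'],d['cx'],d['cy'],np.linalg.inv(d['camera_from_world']).round(3))
print(r.finger_overhang,r.current_ee_rot(),r.current_t(),r.current_opening())
E
```

```text
top 392.41994150041376 279.14191310310304 211.75192161705112 [[ 0.017 -0.996  0.084  0.455]
 [-1.    -0.019 -0.02   0.02 ]
 [ 0.021 -0.083 -0.996  0.983]
 [ 0.     0.     0.     1.   ]]
side 401.32154786412616 273.87138570425265 214.46327950361467 [[-0.979 -0.154  0.135  0.446]
 [-0.204  0.693 -0.691  0.559]
 [ 0.013 -0.704 -0.71   0.662]
 [ 0.     0.     0.     1.   ]]
0.022 [ 9.89007483e-01  1.47864571e-01 -4.60060365e-05 -5.14894633e-04] 0.1 0.998032099769393
```

View pics/top0.png

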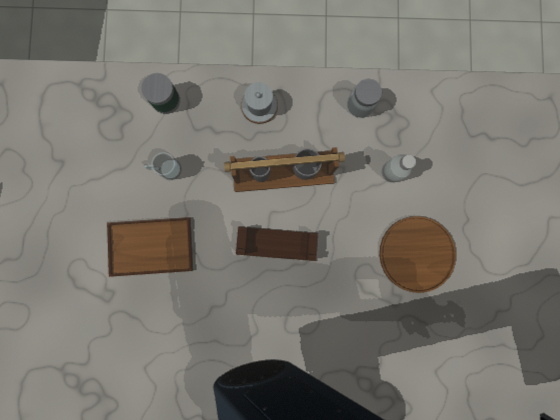

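View pics/side0.png

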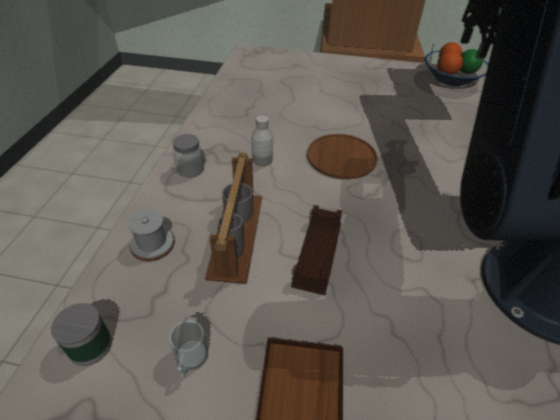

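Top view: bar about (228..342, 161) on the rack, stand (277,243), creamer (165,167), bottle (402,165), rectangular tray (150,247), round tray (417,254). I'll enlarge for detail.

Run:
```python
from h import *
d=load('pics/top0'); 
a=d['pixels'][130:280,90:290,::-1]; b=d['pixels'][130:280,220:470,::-1]
cv2.imwrite('pics/c1.png',cv2.resize(a,(800,600),interpolation=cv2.INTER_CUBIC)); cv2.imwrite('pics/c2.png',cv2.resize(b,(800,480),interpolation=cv2.INTER_CUBIC))
P=cloud(d)
# tabletop stats and depth sampling
for n,u,v in [('table',60,200),('barL',240,165),('bar',285,161),('barR',330,158),('stand',277,243),('tray',150,247),('round',417,254),('cap',408,161),('cream',165,163)]:
    print(n,P[v,u].round(4))
# by height bands
for n,(z0,z1),box in [('bar',(.112,.135),(215,355,140,185)),('stand',(.03,.06),(225,330,215,270)),('lt',(.008,.02),(95,205,205,290)),('rt',(.008,.02),(365,470,205,305)),('cap',(.118,.14),(380,430,140,190)),('cr',(.06,.085),(140,190,140,190))]:
    u0,u1,v0,v1=box; Q=P[v0:v1,u0:u1].reshape(-1,3); m=(Q[:,2]>z0)&(Q[:,2]<z1); Q=Q[m]
    if len(Q)<5: print(n,len(Q)); continue
    rc=cv2.minAreaRect(Q[:,:2].astype(np.float32)); print(n,len(Q),'mean',Q.mean(0).round(4),'rect',np.round(rc[0],4),np.round(rc[1],4),round(rc[2],2))
```

```text
table [ 0.5571  0.5471 -0.0008]
barL [0.63   0.0911 0.1233]
bar [ 0.6412 -0.0085  0.123 ]
barR [ 0.65   -0.1088  0.1238]
stand [0.4595 0.0042 0.0058]
tray [0.4553 0.0195 0.9833]
round [ 0.4382 -0.3449  0.008 ]
cap [0.4553 0.0195 0.9833]
cream [0.6548 0.2887 0.0066]
bar 1022 mean [ 0.6408 -0.0082  0.1232] rect [ 0.6416 -0.0073] [0.0443 0.2678] 6.16
stand 475 mean [0.4593 0.0046 0.0426] rect [0.4594 0.0047] [0.1902 0.0633] 86.25
lt 895 mean [0.4454 0.3162 0.0106] rect [0.4464 0.3177] [0.1322 0.2032] 4.86
rt 1643 mean [ 0.4399 -0.3475  0.0102] rect [ 0.4391 -0.3454] [0.188  0.1887] 0.2
cap 164 mean [ 0.6452 -0.283   0.1277] rect [ 0.6456 -0.2834] [0.0298 0.0285] 87.06
cr 199 mean [0.6416 0.2722 0.0691] rect [0.6425 0.2741] [0.0554 0.0562] 45.34
```

View pics/c1.png

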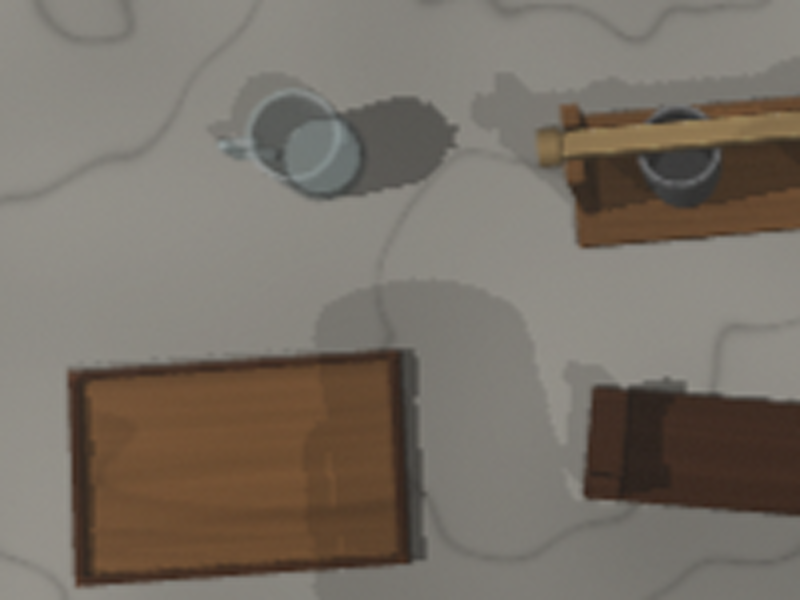

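View pics/c2.png

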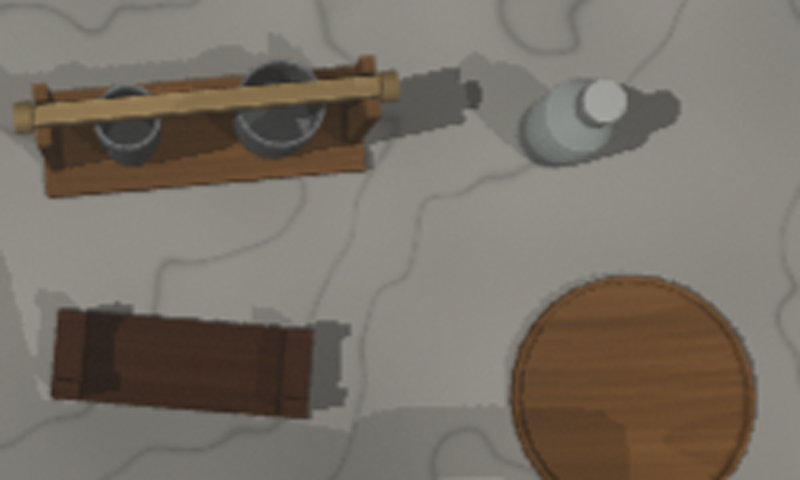

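Tumbler is at the left (+y) rack end, low cup right (-y); creamer handle points at about +y. Next come exact fits of axes and centres.

```bash
cat >> h.py <<'E'
def circ(Q):
    A=np.c_[2*Q,np.ones(len(Q))]; s=np.linalg.lstsq(A,(Q**2).sum(1),rcond=None)[0]; c=s[:2]; return c,np.sqrt(s[2]+c@c)
def sel(P,box,z0,z1):
    u0,u1,v0,v1=box; Q=P[v0:v1,u0:u1].reshape(-1,3); return Q[(Q[:,2]>z0)&(Q[:,2]<z1)]
def axis(Q):
    q=Q[:,:2]-Q[:,:2].mean(0); a=np.linalg.svd(q,full_matrices=False)[2][0]; a=a*np.sign(a[1]); return a
E
python3 - <<'E'
from h import *
for n,bar,rk,cups,stand in [('top',(215,355,140,185),(215,355,140,200),[(240,280,150,190),(290,328,145,185)],(225,330,215,270)),('side',(200,270,140,260),(190,290,140,300),[(215,250,210,260),(222,262,180,222)],(280,350,195,300))]:
    d=load('pics/%s0'%n); P=cloud(d)
    Q=sel(P,bar,.119,.13); hsv=cv2.cvtColor(d['pixels'],cv2.COLOR_RGB2HSV)
    u0,u1,v0,v1=bar
    a=axis(Q); t=Q[:,:2]@a; ny=np.array([a[1],-a[0]]); s=Q[:,:2]@ny; mid=lambda x:(np.percentile(x,1)+np.percentile(x,99))/2
    body=abs(t-mid(t))<.115
    print(n,'bar axis yaw(y)',np.degrees(np.arctan2(-a[0],a[1])).round(2),'len',np.ptp(t),'center',(a*mid(t)+ny*np.median(s[body])).round(4), 'w',np.ptp(s[body]))
    Q=sel(P,rk,.006,.013); rc=cv2.minAreaRect(Q[:,:2].astype(np.float32)); print(' rackbase',len(Q),rc,axis(Q))
    for b,z in zip(cups,(.104,.078)):
        Q=sel(P,b,z-.006,z+.004); c,R=circ(Q[:,:2]) if len(Q)>6 else (0,0); print(' cup',len(Q),c,R)
    Q=sel(P,stand,.036,.055); rc=cv2.minAreaRect(Q[:,:2].astype(np.float32)); print(' stand',len(Q),rc)
    Q=sel(P,stand,.043,.055); print(' lips',len(Q),cv2.minAreaRect(Q[:,:2].astype(np.float32)) if len(Q)>4 else'')
d=load('pics/top0');P=cloud(d)
for box,z,nm in [((140,190,140,190),.072,'cream'),((380,430,140,190),.128,'cap')]:
    Q=sel(P,box,z-.008,z+.006); print(nm,len(Q),circ(Q[:,:2]),Q[:,:2].min(0),Q[:,:2].max(0))
Q=sel(P,(140,190,140,190),.02,.062); h=Q[Q[:,1]>.305]; print('handle',len(h),h[:, :].mean(0) if len(h) else '')
d=load('pics/side0');P=cloud(d)
Q=sel(P,(160,215,310,375),.064,.08); print('cream side',len(Q),circ(Q[:,:2]))
Q=sel(P,(160,215,310,375),.02,.062); h=Q[Q[:,1]>.308]; print('handle',len(h),h.mean(0) if len(h) else '')
Q=sel(P,(245,280,110,170),.11,.135); print('cap side',len(Q),Q.min(0),Q.max(0))
Q=sel(P,(245,280,110,170),.02,.075); print('bottle body',len(Q),circ(Q[:,:2]))
E
```

```text
top bar axis yaw(y) 6.25 len 0.26724352932263756 center [ 0.6411 -0.007 ] w 0.04376145782809715
 rackbase 1657 ((0.6373016834259033, -0.007350713014602661), (0.10086166858673096, 0.251130074262619), 8.385825157165527) [-0.09732574  0.99525258]
 cup 78 [0.63270324 0.04802083] 0.02228275741590457
 cup 109 [ 0.65082145 -0.06278709] 0.031168068566159005
 stand 461 ((0.45941123366355896, 0.004677526652812958), (0.19023942947387695, 0.06325646489858627), 86.25326538085938)
 lips 184 ((0.45941123366355896, 0.004677526652812958), (0.19023942947387695, 0.06325646489858627), 86.25326538085938)
side bar axis yaw(y) 6.31 len 0.2710311272913009 center [ 0.6406 -0.0027] w 0.044106346621597514
 rackbase 1238 ((0.7003065347671509, -0.07471828162670135), (0.19684015214443207, 0.4058934152126312), 4.605565071105957) [-0.11161054  0.99375203]
 cup 139 [0.63176458 0.07879392] 0.0361214120319917
 cup 128 [ 0.64950202 -0.04725745] 0.034857739313945486
 stand 592 ((0.45865297317504883, 0.007749371230602264), (0.1930892914533615, 0.06391776353120804), 86.32307434082031)
 lips 215 ((0.4586547613143921, 0.007673129439353943), (0.19293734431266785, 0.06390441209077835), 86.32307434082031)
cream 176 (array([0.64111781, 0.27321998]), np.float64(0.026437074495753696)) [0.61352491 0.24112119] [0.66829913 0.30197226]
cap 160 (array([ 0.64560837, -0.28340164]), np.float64(0.011301328771069177)) [ 0.63127373 -0.29861516] [ 0.65997116 -0.26860791]
handle 37 [0.63747555 0.31629652 0.04726112]
cream side 394 (array([0.63995473, 0.27865097]), np.float64(0.026207752251310848))
handle 130 [0.63656783 0.31913025 0.04587039]
cap side 192 [ 0.6303849  -0.29515431  0.11010623] [ 0.65968507 -0.11407383  0.12851566]
bottle body 377 (array([ 0.64589165, -0.28048727]), np.float64(0.026904875207301976))
```

Everything is located: rack yaw +6.3°, stand -3.7°, long tray +4.9°. I'll move the bar first.

```bash
cat >> h.py <<'E'
def qd(yaw): # jaws along object x axis at yaw deg
    p=np.radians(90+yaw)/2; return [np.cos(p),np.sin(p),0,0]
def st(t=''): print(t,'t',round(r.current_t(),1),'tcp',np.round(r.current_tool_pos(),4),'open',round(r.current_opening(),3),'F',np.round(r.current_contact_force(),1),'q6',round(r.current_q()[5],2))
E
python3 - <<'E'
from h import *
a=np.array([-.1092,.994]); c=np.array([.641,-.005]); g=c+.0045*a
print(r.inverse_kinematics([*g,.12],qd(6.28)),r.inverse_kinematics([.459,.006,.05],qd(-3.7)))
r.move_to([*g,.25],qd(6.28)); r.set_gripper(.5,40); st('above')
r.move_linear([*g,.120]); st('down'); r.set_gripper(0,40); st('grip')
r.move_linear([*g,.145],vel=.08); st('lift'); 
shot('top','pics/top1'); shot('side','pics/side1')
E
```

```text
[-7.34852398e-02  6.62644716e-01  1.50573072e+00 -4.44089210e-16
  9.73217215e-01 -1.83091917e-01] [-8.84014332e-02  5.30272153e-01  2.02012568e+00 -4.44089210e-16
  5.91194825e-01 -2.38242509e-02]
above t 3.1 tcp [ 6.405e-01 -5.000e-04  2.500e-01] open 0.5 F [ 0.5 -0.5  0. ] q6 -0.18
down t 4.1 tcp [ 6.41e-01 -6.00e-04  1.21e-01] open 0.504 F [0.3 0.1 0.6] q6 -0.18
grip t 4.5 tcp [ 6.409e-01 -6.000e-04  1.209e-01] open 0.157 F [-0.3  0.1  5.8] q6 -0.18
lift t 5.0 tcp [ 6.406e-01 -5.000e-04  1.455e-01] open 0.158 F [ 0.5  0.2 -1.1] q6 -0.18
```

View pics/side1.png

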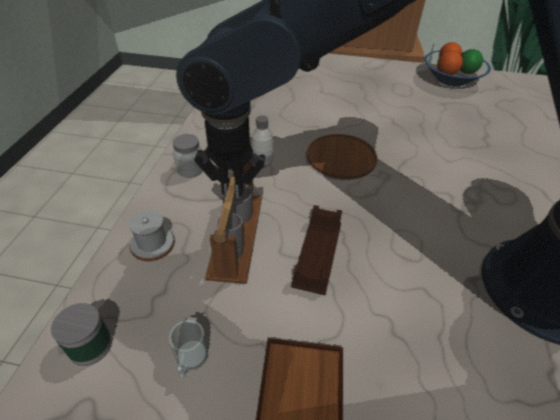

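The bar is held (opening 0.157 ≈ 13.4 mm), with its near end around (218,240), which may be sagging. I'll raise it higher and check that it's level.

Run:
```python
from h import *
p=r.current_tool_pos(); r.move_linear([p[0],p[1],.24]); st()
d=shot('side','pics/side2'); P=cloud(d)
cv2.imwrite('pics/side2c.png',cv2.resize(d['pixels'][60:300,130:360,::-1],(575,600)))
```

```text
t 5.8 tcp [ 6.398e-01 -5.000e-04  2.389e-01] open 0.154 F [ 0.3  0.7 -0.9] q6 -0.18
```

View pics/side2c.png

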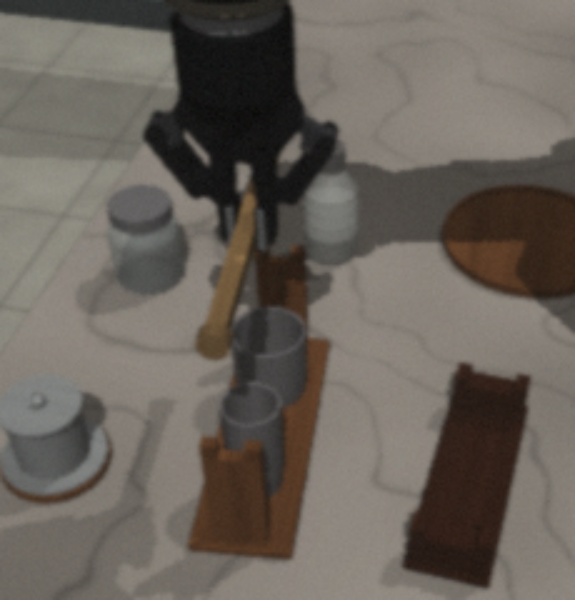

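The bar is clear of the rack, with its near knob at about crop (212,340). I'll measure its tilt from depth and re-measure the cups, which are now uncovered.

Run:
```python
from h import *
d=load('pics/side2'); P=cloud(d)
m=np.zeros((420,560),bool); m[135:205,205:240]=1
Q=P[m]; Q=Q[(Q[:,2]>.18)&(Q[:,2]<.3)&(Q[:,1]>.02)&(Q[:,1]<.15)]
A=np.c_[Q[:,1],np.ones(len(Q))]; print(len(Q),'z slope',np.linalg.lstsq(A,Q[:,2],rcond=None)[0],'x slope',np.linalg.lstsq(A,Q[:,0],rcond=None)[0],'yend',Q[:,1].max())
for y0 in np.arange(.02,.14,.02):
    q=Q[(Q[:,1]>y0)&(Q[:,1]<y0+.02)]; print(y0.round(2),len(q),q[:,2].max().round(4) if len(q) else '')
for box,z,n in [((210,250,205,260),.104,'tumbler'),((215,262,175,225),.078,'low')]:
    q=sel(P,box,z-.004,z+.004); q=q[(abs(q[:,0]-.64)<.045)&(abs(q[:,1])<.1)]; print(n,len(q),circ(q[:,:2]))
```

```text
563 z slope [-0.0235081   0.24081292] x slope [-0.09991898  0.63757242] yend 0.13101696184124284
0.02 73 0.2424
0.04 74 0.2421
0.06 82 0.2422
0.08 90 0.2424
0.1 81 0.2456
0.12 163 0.2467
tumbler 125 (array([0.63241153, 0.05221522]), np.float64(0.022270528251529257))
low 164 (array([ 0.64928713, -0.02526188]), np.float64(0.04933112505397523))
```

Run:
```python
from h import *
g=np.array([.459,.006])+.0045*np.array([.065,.998])
r.move_to([*g,.16],qd(-3.75)); st()
r.move_linear([*g,.070]); r.move_linear([*g,.051],vel=.05); st('placed'); r.set_gripper(.45); st('open')
r.move_linear([*g,.2],vel=.2); 
r.move_to([.50,.22,.3],qd(0)); st()
d=shot('top','pics/top3'); shot('side','pics/side3')
```

```text
t 6.7 tcp [0.4608 0.0103 0.1605] open 0.157 F [ 0.1 -0.   0.7] q6 -0.01
placed t 8.0 tcp [0.4592 0.0105 0.0509] open 0.157 F [-1.5  0.3  3.8] q6 -0.01
open t 8.4 tcp [0.4593 0.0105 0.0509] open 0.45 F [-0.1 -0.5 -0.3] q6 -0.01
 t 10.2 tcp [0.4997 0.219  0.2988] open 0.449 F [-0.2 -0.6 -0.9] q6 0.33
```

View pics/top3.png

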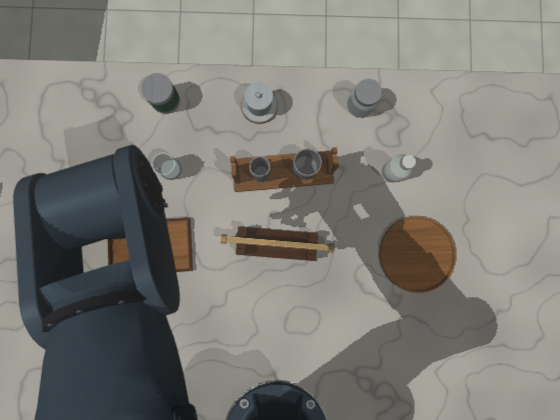

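View pics/side3.png

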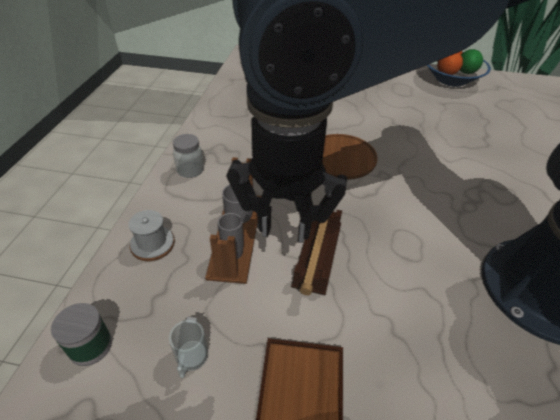

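The bar runs from (223,239) to (331,247) across both saddles, knobs outside. I'll check its height and the rim centres of the uncovered cups.

Run:
```python
from h import *
d=load('pics/top3');P=cloud(d)
Q=sel(P,(215,340,230,258),.0515,.065); Q=Q[abs(Q[:,1]-.005)<.115]; print('bar z by y',[(round(y,2),np.median(Q[abs(Q[:,1]-y)<.02,2]).round(4)) for y in (-.08,-.04,.04,.08)],'axis',axis(Q),Q.mean(0))
for box,z,n in [((246,275,150,185),.104,'tumbler'),((288,325,143,185),.078,'low')]:
    q=sel(P,box,z-.004,z+.004); print(n,len(q),circ(q[:,:2]),q[:,:2].min(0),q[:,:2].max(0))
```

```text
bar z by y [(-0.08, np.float64(0.0541)), (-0.04, np.float64(0.0546)), (0.04, np.float64(0.0542)), (0.08, np.float64(0.0541))] axis [0.06648614 0.99778735] [0.46000202 0.00439811 0.05420474]
tumbler 90 (array([0.63288521, 0.04807777]), np.float64(0.022161919508262046)) [0.60960389 0.02468197] [0.65613883 0.07033687]
low 123 (array([ 0.65094238, -0.06283675]), np.float64(0.031270059074108715)) [ 0.61860332 -0.0948892 ] [ 0.68371986 -0.03104432]
```

Bar is level, top at 54 mm at all points along both saddles. Next: the tumbler.

```bash
cat >> h.py <<'E'
def carry(src,yaw0,zp,dst,yaw1,zd,squeeze=40,op=1.0,zt=.26,rel=.9,fn=None):
    r.move_to([*src,zt],qd(yaw0)); r.set_gripper(op,squeeze)
    r.move_linear([*src,zp],vel=.12); st('down'); r.set_gripper(0,squeeze); st('grip')
    r.move_linear([*src,zp+.03],vel=.06); r.move_linear([*src,zt],vel=.15); st('lift')
    if fn: shot('side',fn)
    p=r.current_tool_pos(); r.move_linear([*dst,zt],rot=qd(yaw1),vel=.2); st('over')
    r.move_linear([*dst,zd+.02],vel=.15); r.move_linear([*dst,zd],vel=.04); st('placed')
    r.set_gripper(rel); r.move_linear([*dst,zt],vel=.12); st('done')
E
python3 - <<'E'
from h import *
carry([.6327,.0492],6.28,.084,[.4425,.3648],4.9,.081,fn='pics/side4')
E
```

```text
down t 13.3 tcp [0.6331 0.0492 0.0847] open 0.999 F [-0.5  0.6 -1.1] q6 -0.11
grip t 13.8 tcp [0.6329 0.0492 0.0845] open 0.547 F [ 0.3 -0.   4.4] q6 -0.11
lift t 15.5 tcp [0.6323 0.0492 0.2589] open 0.548 F [-0.8  0.3 -2.2] q6 -0.11
over t 17.6 tcp [0.4428 0.3643 0.26  ] open 0.546 F [ 0.3 -0.3 -0.7] q6 0.52
placed t 19.4 tcp [0.4424 0.3648 0.0807] open 0.554 F [ 0.4  0.7 -1.7] q6 0.52
done t 21.5 tcp [0.4423 0.3647 0.2593] open 0.902 F [-0.   0.9  0.1] q6 0.52
```

View pics/side4.png

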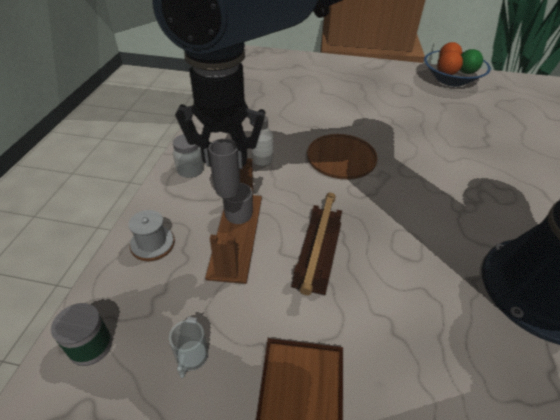

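The tumbler is hanging upright in the gripper around (225,165). Next the creamer; its lift picture will also show the tray.

Run:
```python
from h import *
carry([.6405,.2750],5,.048,[.4395,-.310],0,.0545,fn='pics/side5')
shot('top','pics/top5')
```

```text
down t 24.5 tcp [0.6408 0.2751 0.0487] open 0.998 F [ 0.2 -0.2  0.7] q6 0.25
grip t 24.9 tcp [0.6408 0.2751 0.0484] open 0.633 F [0.1 1.1 3.2] q6 0.25
lift t 26.9 tcp [0.6402 0.2749 0.2589] open 0.636 F [ 0.3  1.1 -2.1] q6 0.25
over t 30.2 tcp [ 0.4396 -0.3097  0.26  ] open 0.631 F [ 0.1  0.6 -2. ] q6 -0.7
placed t 32.3 tcp [ 0.4392 -0.3098  0.0544] open 0.635 F [-2.2  1.9  4.7] q6 -0.7
done t 34.5 tcp [ 0.4393 -0.3099  0.2594] open 0.901 F [-0.4 -0.3  0.3] q6 -0.7
```

View pics/side5.png

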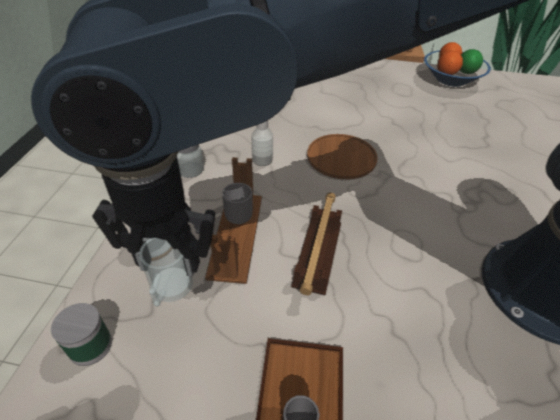

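View pics/top5.png

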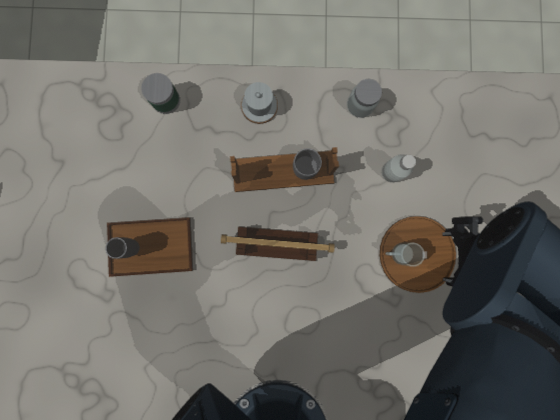

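Tumbler stands at the left of the long tray (rim near (117,247)); creamer stands in the round tray at (408,254), handle left. I'll check the tumbler's offset by projecting at its rim height.

Run:
```python
from h import *
d=load('pics/top5');P=cloud(d)
q=sel(P,(100,135,230,265),.094,.106); print('tumbler',len(q),circ(q[:,:2]),q.min(0),q.max(0),'rim z',np.median(q[:,2]))
q=sel(P,(390,430,235,275),.072,.084); print('creamer',len(q),circ(q[:,:2]),q.min(0),q.max(0))
q=sel(P,(390,430,235,275),.02,.09);print(q.min(0),q.max(0))
c=np.array([.4464,.319]);y=np.radians(4.9);R=np.array([[np.cos(y),np.sin(y)],[-np.sin(y),np.cos(y)]])
q=sel(P,(100,135,230,265),.094,.106);print('local',R@(circ(q[:,:2])[0]-c))
```

```text
tumbler 112 (array([0.44332866, 0.36299345]), np.float64(0.02226358784647207)) [0.41978044 0.33900959 0.09423481] [0.46640544 0.38695699 0.10236933] rim z 0.09857738476718392
creamer 172 (array([ 0.43976209, -0.30875677]), np.float64(0.02619555597482389)) [ 0.41399922 -0.34074953  0.07219762] [ 0.46700317 -0.28018778  0.08211655]
[ 0.41235915 -0.34074953  0.0200022 ] [ 0.46729246 -0.26053021  0.08211655]
local [0.00069767 0.04409501]
```

Both upright and centred as planned. Next: the low cup.

Run:
```python
from h import *
carry([.6503,-.0612],6.28,.058,[.4395,-.390],0,.055,fn='pics/side6',rel=1.0)
```

```text
down t 37.9 tcp [ 0.6506 -0.0612  0.0587] open 1.004 F [-0.5 -0.2 -1.1] q6 -0.27
grip t 38.2 tcp [ 0.6506 -0.0613  0.0588] open 0.777 F [-1.2  0.4  5.4] q6 -0.27
lift t 40.1 tcp [ 0.6499 -0.0611  0.259 ] open 0.773 F [-0.3  0.1 -1.4] q6 -0.27
over t 42.3 tcp [ 0.4399 -0.3895  0.26  ] open 0.773 F [-0.8  0.2 -0.9] q6 -0.8
placed t 44.3 tcp [ 0.4392 -0.3898  0.0549] open 0.774 F [-2.4  1.6  4.3] q6 -0.81
done t 46.5 tcp [ 0.4394 -0.3899  0.2594] open 0.995 F [0.3 0.3 0.6] q6 -0.81
```

View pics/side6.png

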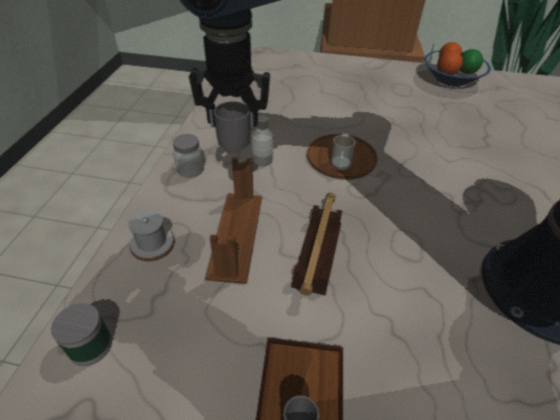

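Low cup lifted cleanly and placed. Last, the bottle, gripped by its cap.

Run:
```python
from h import *
carry([.6456,-.2820],0,.121,[.4503,.2735],4.9,.128,squeeze=30,op=.75,rel=.75,zt=.30,fn='pics/side7')
r.move_to([.40,-.10,.40],qd(0)); st()
shot('top','pics/top7'); shot('side','pics/side8')
```

```text
down t 49.4 tcp [ 0.6459 -0.2822  0.1218] open 0.753 F [ 0.4 -0.5  0.2] q6 -0.48
grip t 49.8 tcp [ 0.6458 -0.2821  0.1214] open 0.352 F [-0.8  0.5  3.2] q6 -0.48
lift t 51.6 tcp [ 0.6453 -0.2819  0.2988] open 0.349 F [ 1.1  0.5 -0.4] q6 -0.48
over t 54.8 tcp [0.4505 0.2732 0.3   ] open 0.354 F [ 0.2  0.1 -0.4] q6 0.37
placed t 56.6 tcp [0.4502 0.2735 0.1277] open 0.356 F [-0.  -0.4  0.3] q6 0.37
done t 58.6 tcp [0.4501 0.2734 0.2993] open 0.75 F [-0.1 -0.1 -0.4] q6 0.37
 t 60.0 tcp [ 0.4002 -0.0995  0.3997] open 0.752 F [ 0.1 -0.2 -0.1] q6 -0.36
```

View pics/top7.png

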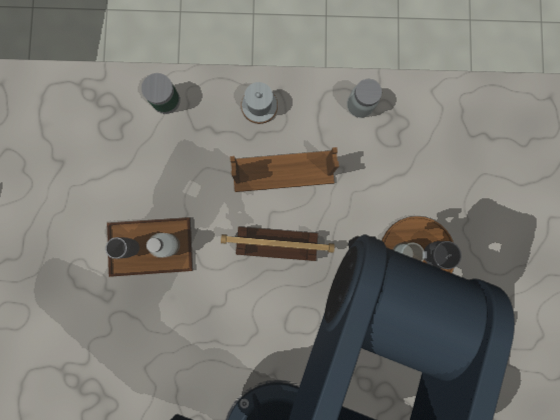

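View pics/side8.png

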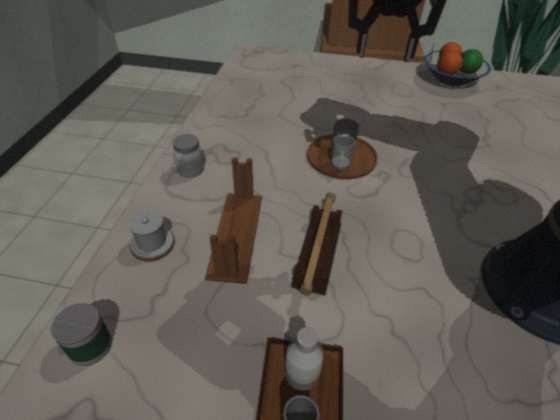

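The tumbler and bottle stand in the long tray ((119,247), (160,245)) and the bar is in its stand, but the arm hides part of the round tray. I'll move it aside and verify before handing in.

Run:
```python
from h import *
r.move_to([.40,0,.45],qd(0)); r.move_to([.161,-.45,.35],qd(-60)); r.sleep(.3); st()
d=shot('top','pics/top9'); P=cloud(d)
cv2.imwrite('pics/top9c.png',cv2.resize(d['pixels'][190:320,90:480,::-1],(780,260)))
def loc(p,c,yaw):
    y=np.radians(yaw);R=np.array([[np.cos(y),np.sin(y)],[-np.sin(y),np.cos(y)]]);return (R@(p-np.array(c))).round(4)
for n,box,z0,z1,c,yw in [('tumbler',(100,138,230,265),.094,.106,(.4464,.319),4.9),('bottle cap',(140,175,230,260),.128,.14,(.4464,.319),4.9),('creamer',(390,427,235,275),.070,.084,(.4391,-.3445),0),('low',(425,465,235,280),.066,.08,(.4391,-.3445),0)]:
    q=sel(P,box,z0,z1); c0,R=circ(q[:,:2]); print(n,len(q),'z',q[:,2].max().round(4),'local',loc(c0,c,yw),'R',R.round(4))
Q=sel(P,(215,340,230,258),.0515,.065); print('bar',Q.mean(0).round(4),axis(Q).round(3),np.ptp(Q[:,2]))
```

```text
t 62.8 tcp [ 0.1613 -0.4499  0.3501] open 0.751 F [0.5 0.2 0.3] q6 -0.28
tumbler 115 z 0.1026 local [0.0007 0.0442] R 0.0222
bottle cap 170 z 0.1367 local [ 0.0008 -0.0489] R 0.011
creamer 183 z 0.0837 local [0.0008 0.036 ] R 0.0261
low 196 z 0.0792 local [ 0.0004 -0.0428] R 0.0325
bar [0.4598 0.0018 0.0544] [0.067 0.998] 0.00917019808674746
```

View pics/top9c.png

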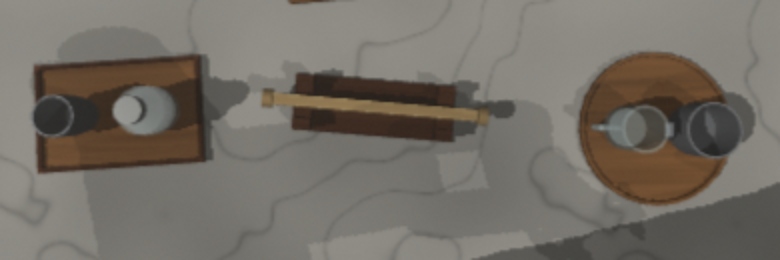

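All four stand upright within the rims (crop: tumbler (52,117), bottle (130,110), creamer (640,128), low cup (712,130)), and the bar lies across both saddles. I'm handing in.

Run:
```python
from h import *
r.hand_in(); print(r.current_t())
```

```text
the job is handed in; nothing more can be done
the job is handed in; nothing more can be done
```

The job is done and handed in at about 63 s. I laid the bar in both saddles of its stand before taking any cup. Then I put the tumbler and bottle on the rectangular tray and the creamer and low cup on the round tray.

- **Bar:** my last top picture showed it lying level, its top at about 54 mm, aligned with the stand and with a knob beyond each saddle.
- **Rectangular tray:** the tumbler is about 44 mm on the +y side of the tray's centre and the bottle about 49 mm on the -y side.
- **Round tray:** the creamer is about 36 mm on the +y side of the tray's centre and the low cup about 43 mm on the -y side. The creamer's handle, by its given size, should end about 4 mm inside the rim.
- **Upright:** all four rim or cap heights matched standing upright on the tray floors, and nothing tipped over.
- **Forces:** the wrist forces I read stayed below about 6 N, and the arm was clear of everything at the end.

No check failed. The top and side views disagreed by about 3–4 mm in y, so I used averaged values for the bar, stand and objects. For the tray centres I shifted the top-view y by about 1 mm.

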